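# Move a flush-lying battery pack from the charging dock to the test nest

## Robot

A 6-joint arm with a two-finger parallel gripper is mounted at the origin on a cart in front of the work surface, level with it; the furniture and walls round the work are solid. World frame = base frame: x ahead of the robot, y to its left, z up, the work surface at z = 0. Lengths are in mm, angles in rad, forces in N, time in s.
With the tool pointing down it reaches from about 425 to 950 mm from the base axis. Payload 14.7 kg.
Tool frame: the origin (TCP) lies at the very end of the fingers, on their centre line; the grasp point (between the pads) lies 19 mm behind it; z points along the fingers, y is the line along which they close (so a half turn about z gives the same grasp; the last joint's range is limited). The gripper opens to 85 mm and grips with 20 to 120 N. Pads are 22 mm wide; open, the fingers measure 114 mm over their backs; the gripper's body (76 mm by 85 mm) begins 54 mm behind the grasp point. The pads swing forward as they close: fully open they stand 13 mm farther back than shut.
Start: joints at [1.114, 0.48, 1.596, -0, 1.065, -0.047], TCP at [258.953, 596.184, 231.297] pointing down, gripper open.
Joint ranges: [-2.75, 2.75], [-0.82, 2.05], [0.23, 2.67], [-1.56, 4.7], [0.09, 2.69], [-2.92, 2.92]. Speed limits (rad/s): [1.89, 1.89, 2.39, 3.01, 3.01, 3.01].

## Interface

Orientations are given as a unit quaternion [w, x, y, z].
In Python, from workcell import env, eoat, solver, monitor, imaging, sign_off gives the robot as it stands. The module is installed in compiled form; this text tells all that it offers. Calls block until the motion is done:
- env.goto(position, orientation): joint-space move of the TCP to a pose.
- env.move_straight(position, velocity=150, orientation=None, f_stop=None): straight line of the TCP; orientation=None keeps the orientation; velocity is the mean speed in mm/s. With f_stop (N) it stops when the force on the tool has changed by that much, and returns True; else False.
- env.movej(angles): joint-space move.
- eoat.gripper_open() and eoat.gripper_close(grasp_force=None): open the fingers fully, or close them until they stop; grasp_force is the grip in N (None keeps the last).
- env.dwell(seconds).
- solver.solve_ik(position, orientation): joint angles nearest the present ones, or None.
- monitor.state(): the state.
- imaging.read_camera(name): name is "side" or "top" or "wrist"; returns a dict with "pixels" (420x560x3 uint8, red, green, blue), "camera_matrix" (3x3 intrinsics, pixels), "rvec" (rotation vector, rad) and "tvec" (3), from world to camera coordinates, as OpenCV has them. Camera axes: x right, y down, z forward; pixel columns grow to the right and rows downward; lengths in mm; the calibration is good to about 2 mm. The wrist camera is an equidistant fisheye: a pixel r from the principal point sees the ray r / f radians off the axis. A picture is of the moment at which its call begins. There is no depth.
A pose or a line that the arm cannot do raises env.PlanningError and nothing moves.
- sign_off(): hands the job in; it is judged then, once.
The state is a dict: "time_s": time; "qpos": joint angles; "qd": joint speeds; "tau": joint torques, N m; "tool_pos": TCP position; "orientation": TCP orientation; "ft_force": force on the tool from outside, world axes, zero at the start; "wrist_torque": the same for the moment, N m; "width": opening from 0.0 (shut) to 1.0 (fully open); "grasp_force": force on a finger pad.
Only numpy, scipy, OpenCV 4.12 (cv2) and the standard library are available. Lean on these libraries where they do the work, as an engineer would, in place of code of your own. Each camera call takes 0.05 s, during which the arm holds its last target. There are 200 camera calls.

## Task

The flat battery pack lies sunk in the bay of the charging dock, flush with its rims, so it cannot be taken by its sides there: slide it out through the bay's open end until about two fifths of it overhangs, still lying flat on the dock, then take it by the overhanging end, lift it off and lay it in the test nest, flat on the pad between the walls, either way round. Do not let the pack drop or lie on the bench, and leave the mug, the drive, the nut driver and the tin where they are.

Things in the scene. Friction and masses are not known exactly. Their poses are not given: they have to be found in the camera images.
- battery: black flat laptop battery pack with a pale label on top, 60 x 135 x 12 mm, 0.10 to 0.25 kg. Origin: centre of its underside; y along its length, z up. It starts in the dock's bay with its top flush with the rims. It slides under a fingertip pressed on its top and dragged (some 5 to 15 N of pressing is enough; the tip may slip, then press again).
- dock: fixed grey plastic charging dock, 87 (x) x 150 (y) x 52 mm high, left or right of the nest. Origin: centre of its underside; z up. Bay in its top: floor 40 mm above the bench, 12 mm deep, 63 mm wide (x) between rims 12 mm thick; closed by a wall at the +y end (inner face at y = +64 mm), open at the -y end. Its floor is slick. The pack slides out along -y.
- dock_mouth (a point): middle of the straight edge where the bay's floor ends at the open end (y = -75 mm in the dock's frame, 40 mm above the bench), axes as the dock's. The pack overhangs 50 mm when its centre is 18 mm inside this edge, and tips off when its centre passes it.
- nest: fixed aluminium test nest, base plate 104 (x) x 180 (y) x 6 mm thick with a white pad 56 mm wide in the middle. Origin: centre of its underside; y along its length, z up. Two end walls (62 mm wide) and two side ribs (8 mm thick, only the middle 44 mm of the length) stand 8 mm above the pad.
- nest_pad (a point): centre of the pad's top, 20 mm above the bench, axes as the nest's. Inner faces of the end walls at y = +-70 mm, of the side ribs at x = +-32 mm: 2 mm play all round the pack. Beyond the ribs the pack's sides are free, and the base plate lies 14 mm below the pad's top, so fingers holding the pack near an end have room.
- mug: white spotted mug, 82 x 114 x 91 mm, bystander; origin: centre of its underside
- drive: black flat drive with a grey label, 70 x 100 x 9 mm, bystander; origin: centre of its underside
- driver: nut driver with orange handle, 186 mm long, bystander; origin: centre of its underside
- tin: round white tin with a coloured lid, 50 mm across, 24 mm high, bystander; origin: centre of its underside

How it is judged (in metres and radians):
On the way, in this order (a step that is already met when the one before it is completed fails the run):
1. the pack, lying flat on the dock, overhangs the open end by at least 35 mm (y of battery in the frame of dock between -0.075 and -0.042 m and z of battery in the frame of dock between 0.037 and 0.043 m and x of battery in the frame of dock between -0.006 and 0.006 m and angle between battery's own z axis and vertical below 0.05 rad), for 0.2 s.
2. the pack is lifted at least 20 mm off the bay floor (z of battery in the frame of dock above 0.06 m), for 0.1 s.
At the end, for the whole second after the job is handed in: the pack lies released and at rest on the nest's pad, either way round: its centre within 4 mm of the nest's centre along both x and y, its underside at most 3.5 mm above the pad, its length within 0.1 rad of the nest's, tilted less than 0.04 rad (z of battery in the frame of nest between 0.016 and 0.0235 m and x of battery in the frame of nest between -0.004 and 0.004 m and y of battery in the frame of nest between -0.004 and 0.004 m and angle between the y axis of battery and the y axis of nest, either way round below 0.1 rad and angle between battery's own z axis and vertical below 0.04 rad and linear speed of battery below 0.02 m/s); the robot touches nothing.
It fails at once if the pack falls or lies on the bench (its underside's centre below 12 mm) (height (world z) of battery below 0.012 m).
It fails at once if the mug is moved more than 30 mm (distance of mug from where it was at the start of the episode above 0.03 m).
It fails at once if the drive is moved more than 30 mm (distance of drive from where it was at the start of the episode above 0.03 m).
It fails at once if the driver is moved more than 30 mm (distance of driver from where it was at the start of the episode above 0.03 m).
It fails at once if the tin is moved more than 30 mm (distance of tin from where it was at the start of the episode above 0.03 m).
It also fails if it takes over 53 s, if anything falls off the work surface, if the arm or the gripper's body presses on something with over 40 N, if the wrist force passes 120 N, or if a joint passes its speed limit or range.

## Working session

There is one attempt and no reset: what is moved stays moved. The work goes in short steps, each a Python script; the robot and the scene stay as the last script left them, time stands still between calls to the robot, and variables do not carry over. Pictures are saved under pics/ and viewed, at most 10 in all, crops included, and the job is handed in when it is done.

```bash
mkdir -p pics; ls
python3 - <<'E'
from workcell import env, eoat, solver, monitor, imaging
import cv2, pickle
d={}
for n in("top","side"):
    c=imaging.read_camera(n); d[n]=c
    cv2.imwrite(f"pics/{n}0.png",c["pixels"][:,:,::-1])
    print(n,c["camera_matrix"],c["rvec"],c["tvec"])
pickle.dump(d,open("cams0.pkl","wb"))
print(monitor.state())
E
```

```text
pics
top [[464.52518218   0.         285.49544704]
 [  0.         464.52518218 207.24048925]
 [  0.           0.           1.        ]] [ 2.11716073 -2.14967493  0.21152411] [  47.04553599  554.97468763 1111.02500707]
side [[543.88555771   0.         285.56116333]
 [  0.         543.88555771 209.4045711 ]
 [  0.           0.           1.        ]] [ 2.38563105 -0.4670022   0.16360181] [-485.64029479  229.59918655 1239.66279523]
{'time_s': 0.1, 'qpos': array([ 1.11439695e+00,  4.80777616e-01,  1.59679609e+00, -2.64773407e-05,
        1.06509398e+00, -4.66130527e-02]), 'qd': array([ 0.00029083,  0.00099385, -0.00306016, -0.00111476, -0.00010362,
        0.00239372]), 'tau': array([ 9.66546831e-04, -9.52254725e+01, -4.31048191e+01,  1.54673576e-04,
        5.10361599e-03, -7.69588996e-05]), 'tool_pos': array([258.80653644, 595.86242603, 230.7365606 ]), 'orientation': array([-1.22554198e-04,  2.03456246e-01,  9.79083892e-01, -5.23487383e-04]), 'ft_force': array([ 0.01744625,  0.04656356, -0.11003687]), 'wrist_torque': array([ 0.00594262, -0.05511316,  0.01458773]), 'grasp_force': 0.0, 'width': 1.0016905152271187}
```

View pics/top0.png

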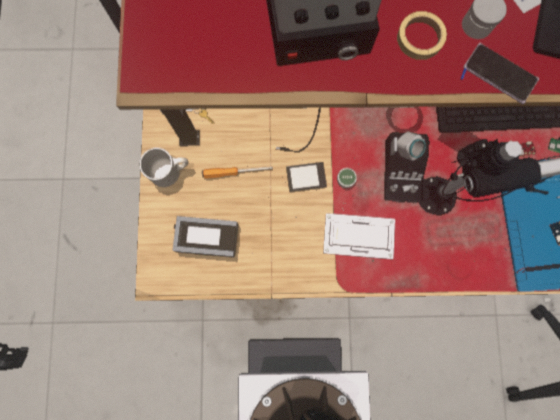

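View pics/side0.png

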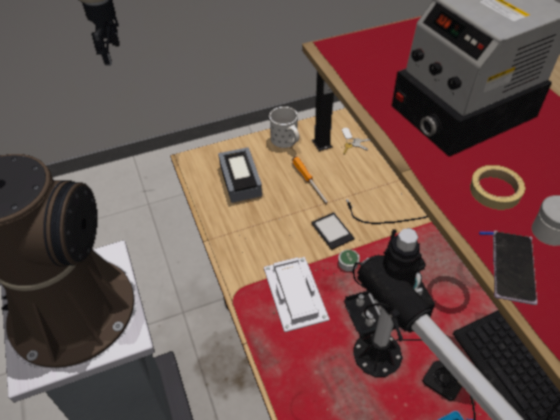

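The top view shows the dock at about (207,238), the nest at (360,236), the mug at (160,167), the driver at (235,171), the drive at (306,177) and the tin at (347,177). Next I'll zoom in on the dock and nest.

Run:
```python
import pickle,cv2,numpy as np
d=pickle.load(open("cams0.pkl","rb"))
t=d["top"]["pixels"][:,:,::-1]; s=d["side"]["pixels"][:,:,::-1]
r=lambda im,k:cv2.resize(im,None,fx=k,fy=k,interpolation=cv2.INTER_CUBIC)
a=r(t[205:270,165:265],4); b=r(t[205:270,310:410],4)
c=r(s[140:210,210:310],4)[:260]
e=r(s[255:335,255:355],3.25)[:260]
W=800
row=lambda x,y:np.hstack([x,y])
top=row(a,b); bot=np.zeros((300,800,3),np.uint8); c=r(s[140:210,200:300],4); e=r(s[255:330,250:350],4)
bot[:c.shape[0],:400]=c; bot[:e.shape[0],400:]=e
cv2.imwrite("pics/zoom.png",np.vstack([top,bot]))
```

```text
(no output)
```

View pics/zoom.png

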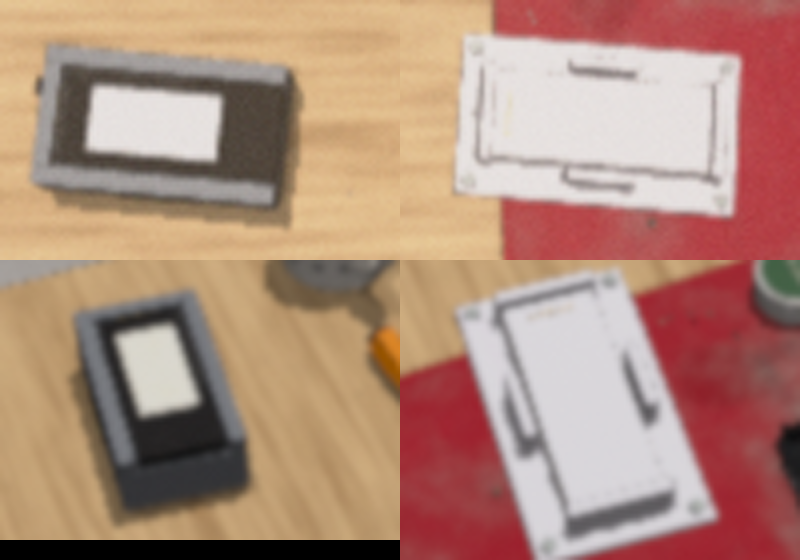

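Dock: the closed wall is at the left (world +y) and the open end is at the right, facing the nest. The nest is about parallel to it. I'll get coarse poses from these pictures, then take wrist views.

```bash
cat > h.py <<'E'
import numpy as np, cv2
from scipy.spatial.transform import Rotation as R
def ray(c,px,fish=False):
    K=c["camera_matrix"]; px=np.atleast_2d(np.float64(px))
    x=(px-[K[0,2],K[1,2]])/[K[0,0],K[1,1]]
    if fish:
        th=np.linalg.norm(x,axis=1,keepdims=True)+1e-12
        d=np.hstack([x/th*np.sin(th),np.cos(th)])
    else: d=np.hstack([x,np.ones((len(x),1))])
    M=cv2.Rodrigues(np.float64(c["rvec"]))[0]
    return -M.T@np.ravel(c["tvec"]), d@M
def plane(c,px,z,fish=False):
    o,d=ray(c,px,fish); return (o+d*((z-o[2])/d[:,2])[:,None])[:,:2]
def proj(c,P,fish=False):
    K=c["camera_matrix"]; M=cv2.Rodrigues(np.float64(c["rvec"]))[0]
    q=np.atleast_2d(P)@M.T+np.ravel(c["tvec"]); r=np.linalg.norm(q[:,:2],axis=1)
    k=(np.arctan2(r,q[:,2])/r if fish else 1/q[:,2])[:,None]
    return q[:,:2]*k*[K[0,0],K[1,1]]+[K[0,2],K[1,2]]
# tool-down with finger-closing axis (tool y) at world yaw a
def down(a):  # columns: x, y, z(tool)=-Z
    y=np.array([np.cos(a),np.sin(a),0]); z=np.array([0,0,-1.]); x=np.cross(y,z)
    q=R.from_matrix(np.c_[x,y,z]).as_quat(); return np.r_[q[3],q[:3]]
E
python3 - <<'E'
from h import *; import pickle
d=pickle.load(open("cams0.pkl","rb")); t,s=d["top"],d["side"]
o=np.array([165,205]); 
D=plane(t,np.array([[47,45],[290,68],[273,190],[35,184]])/4+o,52); print(D)
print([np.linalg.norm(D[i]-D[(i+1)%4]) for i in range(4)])
N=plane(t,np.array([[463-400,36],[740-400,55],[734-400,216],[455-400,193]])/4+[310,205],6); print(N,N.mean(0))
print([np.linalg.norm(N[i]-N[(i+1)%4]) for i in range(4)])
for c in(t,s):print(ray(c,[[280,200]])[0])
print(plane(s,np.array([[78,313],[195,290],[246,440],[130,465]])/4+[200,140-65],52))
E
```

```text
[[536.34460413 308.52648486]
 [519.77673769 158.15215644]
 [444.43922836 168.38372434]
 [450.33002265 313.63186709]]
[np.float64(151.2842782521839), np.float64(76.02910820425834), np.float64(145.3675494391055), np.float64(86.16596286150433)]
[[ 544.47860873  -66.28967507]
 [ 529.45136328 -245.75330187]
 [ 425.56769792 -235.7376938 ]
 [ 442.96065448  -57.89801215]] [ 485.6145811  -151.41967072]
[np.float64(180.0916751222815), np.float64(104.36535983408922), np.float64(178.68818456868618), np.float64(101.8641990263706)]
[ 345.98426318   58.74732598 1192.23755771]
[ 218.67740004 -780.37450482 1080.98194028]
[[454.72431378 315.80947449]
 [537.26183528 306.95875511]
 [519.98942835 157.78635346]
 [442.79311752 165.47968446]]
```

Run:
```python
from workcell import env, eoat, solver, monitor, imaging
from h import *; import pickle
eoat.gripper_close(30)
env.goto([480,215,260],down(-0.105)); env.dwell(0.3)
c=imaging.read_camera("wrist"); pickle.dump(c,open("w1.pkl","wb"))
cv2.imwrite("pics/w1.png",c["pixels"][:,:,::-1])
st=monitor.state(); print(st["time_s"],st["tool_pos"],st["qpos"],st["width"]); print(c["camera_matrix"],ray(c,[[280,210]],True))
```

```text
2.8417 [479.89390533 215.33874063 259.9126601 ] [3.64144310e-01 2.76350472e-01 1.84439195e+00 1.44963637e-05
 1.02096497e+00 4.68435343e-01] -0.0031731489750393966
[[325.1922621    0.         279.6596768 ]
 [  0.         325.1922621  214.01160743]
 [  0.           0.           1.        ]] (array([487.97483943, 282.9389949 , 403.04222908]), array([[-0.02601393, -0.25685165, -0.96610067]]))
```

View pics/w1.png

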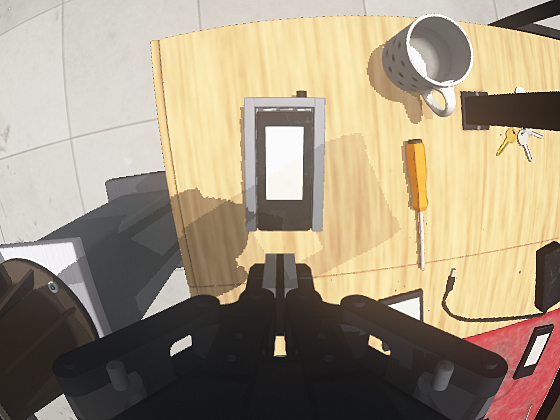

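Wrist view: dock corners are at about (245,97), (325,97), (323,231) and (246,231), with the label at (285,163). I'll fit these with masks.

```bash
cat >> h.py <<'E'
def rect(c,mask,z,fish=True):
    """largest contour of mask -> min-area rectangle in the plane z: centre, sizes, yaw of long axis vs +y"""
    cs=cv2.findContours(mask.astype(np.uint8),cv2.RETR_EXTERNAL,cv2.CHAIN_APPROX_NONE)[0]
    k=max(cs,key=cv2.contourArea)[:,0]
    P=plane(c,k,z,fish); b=cv2.boxPoints(cv2.minAreaRect(P.astype(np.float32)))
    e=[b[1]-b[0],b[2]-b[1]]; e.sort(key=np.linalg.norm); l=e[1]*np.sign(e[1][1])
    return b.mean(0),[np.linalg.norm(x) for x in e],np.arctan2(-l[0],l[1])
E
python3 - <<'E'
from h import *; import pickle
c=pickle.load(open("w1.pkl","rb")); p=c["pixels"].astype(int)
ker=np.ones((3,3),np.uint8)
roi=np.zeros(p.shape[:2],bool); roi[88:245,235:335]=1
m=(roi&(p[...,0]-p[...,2]<18)).astype(np.uint8)   # not wood
m=cv2.morphologyEx(m,cv2.MORPH_OPEN,np.ones((7,7),np.uint8))
print("dock z52",rect(c,m,52))
lab=roi&(p.min(2)>200); print("label",rect(c,lab,52))
g=p.mean(2)
for r in(120,150,180,200,215,225): print(r,g[r,240:330].astype(int))
print(g[90:240,285].astype(int)); print(g[90:240,316].astype(int))
for r in (100,150,200): print(p[r,238:256].tolist())
E
```

```text
dock z52 (array([487.8745 , 239.30972], dtype=float32), [np.float32(86.294266), np.float32(148.1232)], np.float32(-0.102711745))
label (array([488.44562, 241.1246 ], dtype=float32), [np.float32(39.60647), np.float32(79.55052)], np.float32(-0.11015966))
120 [137 146 151 127 163 199 202 202 202 204 204 205 207 218 172  86 105  89
  94  98  96  96  98  97  98  97  97  97  98  98  97  98  98  97  97  97
  97  98  98  98  98  98 100  99  98  99  99 100 104 100  98  98  99  98
  99 100  99 100  98  98  99  97  98  98  98 101 107 116 109 102  97 104
 116  86 154 216 207 204 205 205 203 204 204 202 183 196 216 209 206 202]
150 [221 140 147 147 138 191 201 198 200 199 201 203 203 207 179 135 118  89
  95 100 100 100 100 101  95 117 255 255 252 251 251 251 251 251 251 251
 251 251 251 251 251 251 251 251 251 251 251 251 251 251 251 251 251 251
 251 251 251 251 251 251 251 255 255 119  93 100 101 100  97  96 100 102
  91 108 157 180 177 176 177 176 177 177 179 171 157 188 199 204 199 194]
180 [220 225 195 145 132 162 192 194 194 194 194 195 196 199 195 123 140 107
  83  91  90  91  90  89  83  
[... 2811 characters left out ...]
5], [210, 205, 206], [213, 208, 209], [201, 196, 196], [203, 199, 200], [208, 204, 204]]
[[249, 229, 176], [251, 232, 178], [255, 234, 176], [172, 141, 107], [181, 149, 112], [180, 149, 112], [152, 138, 126], [191, 190, 194], [201, 200, 203], [199, 197, 200], [201, 199, 201], [201, 198, 200], [202, 200, 202], [203, 202, 204], [204, 202, 203], [207, 206, 208], [181, 178, 179], [140, 134, 133]]
[[235, 210, 156], [236, 211, 156], [238, 213, 156], [246, 221, 163], [195, 163, 122], [144, 121, 92], [150, 124, 89], [143, 134, 128], [161, 160, 163], [167, 166, 167], [166, 165, 165], [166, 164, 165], [166, 165, 166], [167, 166, 165], [167, 165, 165], [168, 166, 167], [171, 170, 172], [150, 149, 149]]
```

Run:
```python
from h import *; import pickle
c=pickle.load(open("w1.pkl","rb"))
C=np.array([487.9,239.3]); a=-0.105; T=lambda P:(P-C)@np.array([[np.cos(a),-np.sin(a)],[np.sin(a),np.cos(a)]])
px=[[285,97],[285,106.5],[285,110.5],[285,230],[316,97.5],[316,231],[255,150],[313.5,150],[256.5,200],[312.5,200],[285,126],[285,198.5]]
print(np.round(np.c_[px,T(plane(c,px,52,True))],1))
q=c["pixels"][100:235,250:320,::-1]; cv2.imwrite("pics/pk.png",cv2.resize(q,None,fx=4,fy=4))
```

```text
[[285.   97.    0.9  73.8]
 [285.  106.5   1.   63.5]
 [285.  110.5   1.   59.2]
 [285.  230.    1.6 -73.9]
 [316.   97.5  34.   73.8]
 [316.  231.   37.1 -75.2]
 [255.  150.  -31.2  16.5]
 [313.5 150.   31.9  16.8]
 [256.5 200.  -30.2 -38.9]
 [312.5 200.   32.  -38.8]
 [285.  126.    1.   42.4]
 [285.  198.5   1.4 -37.2]]
```

View pics/pk.png

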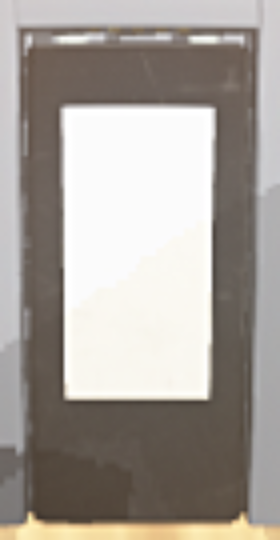

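The pack spans dock y from +60 to -75, so its centre is at about -7.5 and the label centre sits 10 mm towards +y from it. I'll press at dock y=+27 and drag about 49 mm.

```bash
cat >> h.py <<'E'
DC=np.array([487.9,239.3]); DA=-0.105
def dock(x,y,z): c,s=np.cos(DA),np.sin(DA); return [DC[0]+c*x-s*y, DC[1]+s*x+c*y, z]
E
python3 - <<'E'
from workcell import env, eoat, solver, monitor, imaging
from h import *; import pickle
q=down(DA)
env.goto(dock(0.5,27,90),q); env.move_straight(dock(0.5,27,60),100)
hit=env.move_straight(dock(0.5,27,44),15,f_stop=9)
s=monitor.state(); print(hit,s["tool_pos"],s["ft_force"],s["time_s"])
z=s["tool_pos"][2]
if hit:
    for y in (15,-22):
        env.move_straight(dock(0.5,y,z),50); s=monitor.state(); print(s["tool_pos"],s["ft_force"])
    env.move_straight(dock(0.5,-22,100),100)
    env.goto(dock(0.5,-22,260),q); env.dwell(.2)
    c=imaging.read_camera("wrist"); pickle.dump(c,open("w2.pkl","wb"))
    cv2.imwrite("pics/w2.png",c["pixels"][:,:,::-1])
    p=c["pixels"]; lab=(p.min(2)>200); lab[:60]=0;lab[260:]=0;lab[:,:240]=0;lab[:,335:]=0
    r=rect(c,lab,52);print(r); a=DA; print((r[0]-DC)@np.array([[np.cos(a),-np.sin(a)],[np.sin(a),np.cos(a)]]))
print(monitor.state()["time_s"])
E
```

```text
True [491.24623152 266.12120048  52.04105945] [-1.70546267 -0.81897656  9.07825447] 4.6667
[489.82378826 253.36623168  52.03381783] [-0.67055435 -3.44093396  5.5240207 ]
[485.88810391 216.9844867   52.04796287] [ 0.36063175 -2.92104053  6.5395314 ]
(array([483.13425, 196.83331], dtype=float32), [np.float32(39.794807), np.float32(79.24934)], np.float32(-0.105733536))
[ -0.28869285 -42.7322895 ]
7.5083
```

View pics/w2.png

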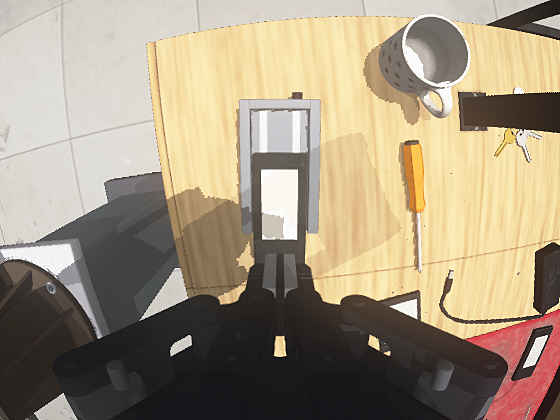

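The pack slid about 45 mm and now overhangs by about 45 mm, lying flat. The label is at (279,203) and the rear edge at row 153. Next I'll view the nest with the wrist camera, then come back and grasp.

Run:
```python
from workcell import env, eoat, solver, monitor, imaging
from h import *; import pickle
c=pickle.load(open("w2.pkl","rb"))
g=c["pixels"].mean(2).astype(int); print(g[140:165,270:292:4].T)
env.goto([485,-180,240],down(-0.09)); env.dwell(.25)
c=imaging.read_camera("wrist"); pickle.dump(c,open("w3.pkl","wb"))
print(monitor.state()["time_s"])
p=c["pixels"].astype(int)
cv2.imwrite("pics/w3.png",cv2.resize(p[60:300,180:400,::-1].astype(np.uint8),None,fx=2.5,fy=2.5))
```

```text
[[201 201 200 201 200 200 200 200 200 200 202 212 135  90  90  92  93  94
   94  93  94  94  94  94  94]
 [202 201 201 201 200 200 200 201 200 200 202 212 136  91  88  92  94  94
   94  96  94  95  93  93  93]
 [202 201 201 201 201 202 200 201 200 201 202 212 135  89  89  93  96  95
   94  95  95  95  95  95  94]
 [201 201 201 201 201 200 201 201 201 201 203 211 149  95  87  94  95  96
   97  97 102  99  99  95  95]
 [202 202 201 201 201 202 202 201 201 200 202 210 149  98  88  92  93  95
   94  94  95  94  95  95  94]
 [201 201 201 201 201 201 200 200 200 201 201 209 158 100  90  94  95  94
   94  95  96  90  92  90  94]]
9.2833
```

View pics/w3.png

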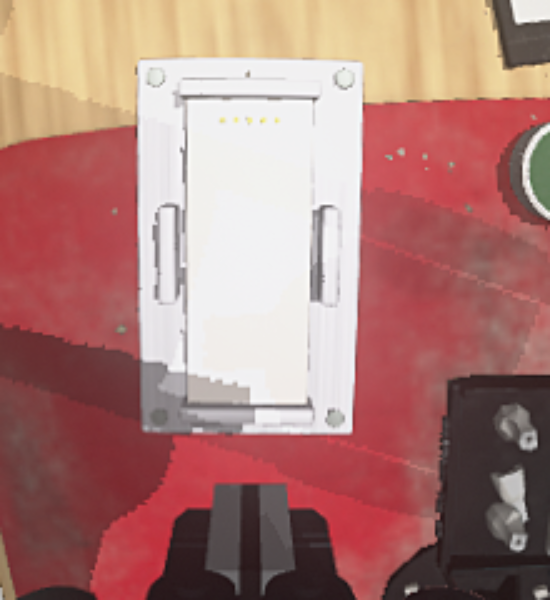

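The nest is fully visible. Base corners are at crop (139,60), (362,62), (352,433) and (142,432), and the screws are near the corners.

Run:
```python
from h import *; import pickle
c=pickle.load(open("w3.pkl","rb")); p=c["pixels"].astype(int)
roi=np.zeros(p.shape[:2],bool); roi[70:240,225:335]=1
m=(roi&(p[...,0]-p[...,2]<38)).astype(np.uint8)
m=cv2.morphologyEx(m,cv2.MORPH_OPEN,np.ones((5,5),np.uint8))
print("base",rect(c,m,6))
off=np.array([180,60])
S=plane(c,np.array([[155,77],[344,78],[335,417],[160,417]])/2.5+off,7,True); print("screws",S.mean(0),S)
X=plane(c,np.array([[139,60],[362,62],[352,433],[142,432]])/2.5+off,6,True); print("corners",X.mean(0),np.arctan2(-(X[0]-X[3])[0],(X[0]-X[3])[1]),np.arctan2(-(X[1]-X[2])[0],(X[1]-X[2])[1]))
# end walls inner (top) edges at z=28, ribs mid at z=28
E_=plane(c,np.array([[180,88],[322,88],[314,412],[186,412]])/2.5+off,28,True);print("walls",E_.mean(0),E_)
B=plane(c,np.array([[168,253],[330,255]])/2.5+off,28,True);print("ribs",B.mean(0),B,np.linalg.norm(B[0]-B[1]))
c=pickle.load(open("w2.pkl","rb")); a=DA;P=plane(c,[[280,152.2]],52,True)
print("pack rear",(P-DC)@np.array([[np.cos(a),-np.sin(a)],[np.sin(a),np.cos(a)]]))
```

```text
base (array([ 488.06534, -151.7443 ], dtype=float32), [np.float32(103.8455), np.float32(179.57687)], np.float32(-0.10301444))
screws [ 488.31579098 -152.29321276] [[ 452.98594701  -67.66966701]
 [ 538.83957645  -75.70574209]
 [ 523.26127775 -236.64427789]
 [ 438.17636271 -229.15316406]]
corners [ 488.41176025 -152.41546569] -0.10138797499904079 -0.09344570678370832
walls [ 489.33081757 -151.33664595] [[ 465.50651632  -76.20076292]
 [ 526.34622164  -81.53354946]
 [ 512.00542999 -226.38559384]
 [ 453.46510235 -221.22667759]]
ribs [ 488.66540606 -151.42578325] [[ 453.27065774 -147.85922041]
 [ 524.06015438 -154.99234609]] 71.14797478086334
pack rear [[ 0.76853045 16.19386297]]
```

Run:
```python
from workcell import env, eoat, solver, monitor, imaging
from h import *; import pickle
q=down(DA)
env.goto(dock(0.3,-96.8,130),q); eoat.gripper_open()
hit=env.move_straight(dock(0.3,-96.8,28),80,f_stop=10); print("hit",hit)
if not hit:
    eoat.gripper_close(70); env.dwell(.2); s=monitor.state(); print(s["width"],s["grasp_force"],s["ft_force"],s["tool_pos"])
    env.move_straight(dock(0.3,-96.8,50),40); env.move_straight(dock(0.3,-96.8,130),100); env.dwell(.3)
    s=monitor.state(); print(s["width"],s["grasp_force"],s["ft_force"],s["tool_pos"],s["time_s"])
c=imaging.read_camera("wrist"); pickle.dump(c,open("w4.pkl","wb"))
cv2.imwrite("pics/w4.png",c["pixels"][:,:,::-1])
```

```text
hit False
0.6828698536549115 72.2863519191742 [-2.27122638  0.41351958 12.56206073] [478.25886977 143.07978894  28.6013528 ]
0.6856235329841984 75.02894639968872 [-0.39129451  0.21211617 -1.35209774] [477.85295358 142.94946616 129.62623385] 15.2917
```

View pics/w4.png

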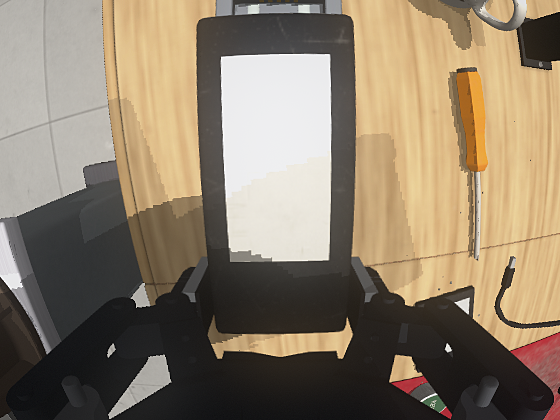

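The pack is held at its end by the sides, with corners at about (198,17), (354,15), (347,331) and (216,332). I'll check its height, tilt and offset in the tool.

Run:
```python
from h import *; import pickle
from scipy.optimize import least_squares
c=pickle.load(open("w4.pkl","rb")); p=c["pixels"]
m=(p.min(2)>140); m[:45]=0;m[275:]=0;m[:,:212]=0;m[:,338:]=0
m=cv2.morphologyEx(m.astype(np.uint8),cv2.MORPH_CLOSE,np.ones((25,25),np.uint8))
k=max(cv2.findContours(m,cv2.RETR_EXTERNAL,cv2.CHAIN_APPROX_NONE)[0],key=cv2.contourArea)[:,0]
dd=lambda v:k[np.argmax(k@np.array(v))]
L=np.array([dd([-1,-1]),dd([1,-1]),dd([1,1]),dd([-1,1])]); print("label px",L.tolist())
T=np.array([477.85,142.95])
Rm=np.array([[np.cos(DA),-np.sin(DA)],[np.sin(DA),np.cos(DA)]])
pk=np.array([[198,17],[354,15],[347,331],[216,332]])
for z in(149,153.6,157):
    P=(plane(c,L,z,True)-T)@Rm; Q=(plane(c,pk,z,True)-T)@Rm
    print(z,"label",np.round(P,1).tolist(),"pack",np.round(Q,1).tolist())
# pose fit of the label rectangle's 4 corners (39.6 x 79.4)
W=np.array([[-19.8,39.7,0],[19.8,39.7,0],[19.8,-39.7,0],[-19.8,-39.7,0]])
def f(v): return (proj(c,W@R.from_rotvec(v[3:]).as_matrix().T+v[:3],True)-L).ravel()
r=least_squares(f,[480,198,154,0,0,DA]); print(r.x,np.abs(r.fun).max()); print((r.x[:2]-T)@Rm)
```

```text
label px [[221, 57], [329, 54], [328, 259], [230, 260]]
149 label [[-21.2, 94.9], [19.6, 95.9], [21.2, 13.8], [-19.7, 13.3]] pack [[-30.6, 112.3], [29.6, 112.9], [32.7, -23.8], [-28.8, -24.4]]
153.6 label [[-20.4, 93.9], [18.9, 94.9], [20.5, 15.8], [-18.9, 15.3]] pack [[-29.4, 110.7], [28.6, 111.3], [31.6, -20.4], [-27.7, -21.0]]
157 label [[-19.7, 93.1], [18.4, 94.1], [19.9, 17.3], [-18.3, 16.8]] pack [[-28.5, 109.5], [27.8, 110.0], [30.7, -17.9], [-26.9, -18.4]]
[ 4.83566062e+02  1.97571720e+02  1.52746668e+02 -4.63966870e-03
 -1.79509954e-02 -8.54249879e-02] 0.11154959806174247
[-4.01669149e-02  5.49199788e+01]
```

The pack is level, with its underside about 11 mm above the TCP. Its centre is 45 mm from the TCP and it is yawed about +0.018 in the grip. I'll carry it over the nest and check alignment there.

```bash
cat >> h.py <<'E'
NC=np.array([488.3,-151.9]); NA=-0.097
def tcp(a=NA-0.018,off=(0.4,45.0),c=NC):
    s,k=np.sin(a),np.cos(a); return c-np.array([[k,-s],[s,k]])@np.array(off)
E
python3 - <<'E'
from workcell import env, eoat, solver, monitor, imaging
from h import *; import pickle
t=tcp(); print(t); q=down(NA-0.018)
env.goto([*t,130],q); env.move_straight([*t,40],100); env.dwell(.3)
s=monitor.state(); print(s["tool_pos"],s["width"],s["time_s"])
c=imaging.read_camera("wrist"); pickle.dump(c,open("w5.pkl","wb"))
cv2.imwrite("pics/w5.png",c["pixels"][:,:,::-1])
E
```

```text
[ 482.73904111 -196.55686662]
[ 482.93616674 -196.67224605   40.36231336] 0.6855309172428734 17.975
```

View pics/w5.png

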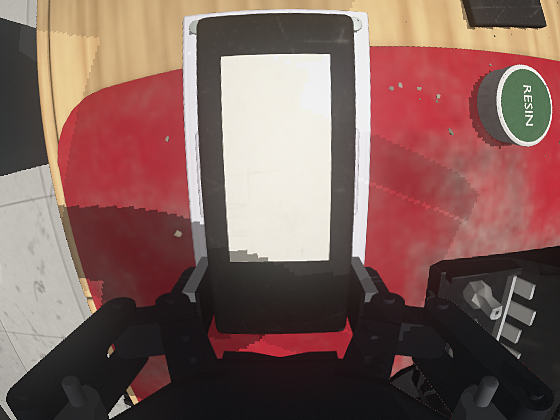

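The pack is centred over the nest. Base edges show on both sides, at columns of about 184 and 370 near row 50. I'll compare both numerically.

Run:
```python
from h import *; import pickle
c=pickle.load(open("w5.pkl","rb")); p=c["pixels"].astype(int)
Rn=np.array([[np.cos(NA),-np.sin(NA)],[np.sin(NA),np.cos(NA)]])
w=(p[...,0]-p[...,1]<45)&(p.mean(2)>110)      # pale base plate
for r in(60,90,110,190,220,235):
    row=np.where(w[r])[0]; l=row[(row>165)&(row<210)]; g=row[(row>348)&(row<385)]
    bl=p[r].mean(1)<100; d=np.where(bl[195:360])[0]+195
    px=[[l.min()-.5,r],[g.max()+.5,r]]; pd=[[d.min()-.5,r],[d.max()+.5,r]]
    print(r,px[0][0],px[1][0],"base",np.round((plane(c,px,6,True)-NC)@Rn,1).tolist(),"pack",pd[0][0],pd[1][0],np.round((plane(c,pd,63.5,True)-NC)@Rn,1).tolist())
g=p.mean(2).astype(int)
for x in(230,275,320): print(x,g[5:25,x])
m=(p.min(2)>130); m[:45]=0;m[275:]=0;m[:,:215]=0;m[:,335:]=0
m=cv2.morphologyEx(m.astype(np.uint8),cv2.MORPH_CLOSE,np.ones((25,25),np.uint8))
print(rect(c,m,63.5),"label in nest",(rect(c,m,63.5)[0]-NC)@Rn)
print("pack rear",(plane(c,[[275,13]],63.5,True)-NC)@Rn,"base end", (plane(c,[[275,10]],6,True)-NC)@Rn)
```

```text
60 165.5 369.5 base [[-61.9, 63.5], [51.3, 60.2]] pack 196.5 353.5 [[-29.1, 49.0], [28.9, 47.7]]
90 182.5 369.5 base [[-52.0, 45.0], [50.9, 43.0]] pack 196.5 354.5 [[-29.3, 37.4], [29.0, 36.2]]
110 183.5 370.5 base [[-51.7, 33.7], [51.4, 31.7]] pack 197.5 355.5 [[-29.1, 29.8], [29.3, 28.6]]
190 187.5 368.5 base [[-52.0, -11.8], [51.3, -13.6]] pack 201.5 353.5 [[-29.2, -0.7], [29.1, -1.7]]
220 190.5 366.5 base [[-51.8, -29.7], [51.0, -31.4]] pack 203.5 352.5 [[-29.3, -12.7], [29.1, -13.7]]
235 174.5 365.5 base [[-62.9, -38.9], [51.0, -40.7]] pack 204.5 351.5 [[-29.4, -19.0], [29.0, -19.9]]
230 [169 169 169 169 169 165 182 224 240 254  83  48  58  62  64  63  64  62
  62  64]
275 [168 168 167 163 192 227 240 255  83  48  59  62  65  63  63  64  63  63
  63  63]
320 [164 164 163 158 181 222 236 251 130  45  60  63  64  66  65  65  66  66
  65  65]
(array([ 489.2184 , -142.27527], dtype=float32), [np.float32(40.336815), np.float32(80.15346)], np.float32(-0.09694832)) label in nest [-0.01803859  9.66843394]
pack rear [[ 0.24506489 65.95539808]] base end [[-0.17966414 88.45419989]]
```

Pack and nest agree to within about 0.5 mm and 0.005 rad, so I'll lower it, release and retreat.

Run:
```python
from workcell import env, eoat, solver, monitor, imaging
from h import *; import pickle
t=tcp()-[0.2,0.3]; q=down(NA-0.018)
env.move_straight([*t,20],40)
hit=env.move_straight([*t,9.0],12,f_stop=6); s=monitor.state(); print(hit,s["tool_pos"],s["ft_force"])
if s["tool_pos"][2]<12.5:
    eoat.gripper_open(); env.dwell(.2)
    env.move_straight([*t,130],80); env.goto([485,-180,240],down(-0.09)); env.dwell(.3)
    print(monitor.state()["time_s"])
c=imaging.read_camera("wrist"); pickle.dump(c,open("w6.pkl","wb"))
cv2.imwrite("pics/w6.png",cv2.resize(c["pixels"][50:290,170:410,::-1],None,fx=2.5,fy=2.5))
```

```text
True [ 482.4632885  -196.81112766    8.91089964] [-1.21750711  0.78228826  7.09609084]
22.675
```

View pics/w6.png

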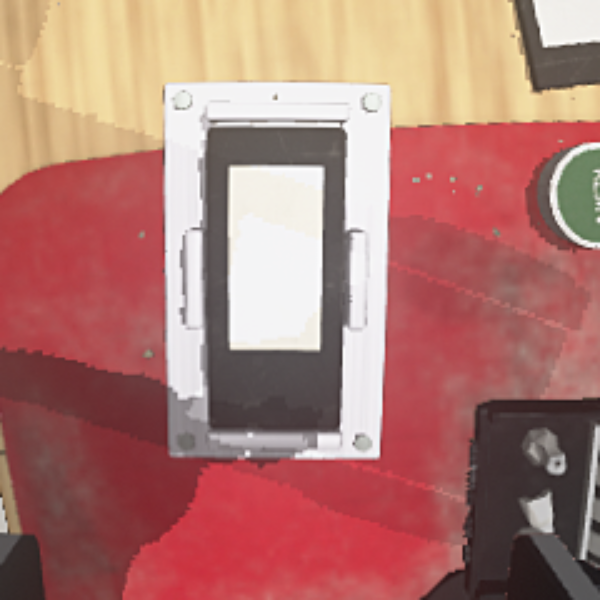

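The pack lies between the end walls and ribs: pack rows 127–430 against walls at about 122 and 432. One numeric check before signing off.

Run:
```python
from h import *; import pickle
c=pickle.load(open("w6.pkl","rb")); p=c["pixels"].astype(int); off=np.array([170,50])
Rn=np.array([[np.cos(NA),-np.sin(NA)],[np.sin(NA),np.cos(NA)]])
P=np.array([[208,127],[347,127],[340,430],[208,428]])/2.5+off
print(np.round((plane(c,P,32,True)-NC)@Rn,1).tolist())
m=np.zeros(p.shape[:2],np.uint8); m[114:195,258:302]=(p[114:195,258:302].min(2)>130)
r=rect(c,m,32); print(r,(r[0]-NC)@Rn)
```

```text
[[-29.2, 66.1], [29.7, 66.6], [29.6, -67.5], [-30.0, -67.1]]
(array([ 488.65976, -141.98045], dtype=float32), [np.float32(40.541348), np.float32(79.90504)], np.float32(-0.09754232)) [-0.60261948  9.90775856]
```

The pack is centred to within 0.6 mm, at the right size for its seated height, and aligned with the nest.

```bash
python3 -c "
from workcell import sign_off
print(sign_off())"
```

```text
the job is handed in; nothing more can be done
None
```

The battery pack lies released and flat on the nest pad, measured within about 0.6 mm of centre and aligned with the nest, and the job was handed in about 23 s into the 53 s limit; sign-off returned no verdict.

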